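# Key the drive pulley onto the finishing spindle

### The arm

A 7-joint arm with a two-finger parallel gripper is mounted at the origin on the work surface. World frame = base frame: x ahead of the robot, y to its left, z up, the work surface at z = 0. Lengths are in m, angles in rad, forces in N, time in s.
With the tool pointing down it reaches from about 0.425 to 0.925 m from the base axis. Payload 6.8 kg.
Tool frame: the origin (TCP) lies on the front face of the gripper's body, between the roots of the fingers; the fingertips stand 73 mm ahead of it and the grasp point (between the pads) lies 54 mm ahead of it (env.nose_length is the distance from the TCP to the fingertips, in m); z points along the fingers, y is the line along which they close (so a half turn about z gives the same grasp; the last joint's range is limited). The gripper opens to 85 mm and grips with 20 to 120 N. Pads are 22 mm wide; open, the fingers measure 114 mm over their backs; the gripper's body (76 mm by 85 mm) begins 54 mm behind the grasp point. The pads swing forward as they close: fully open they stand 13 mm farther back than shut.
Start: joints at [-1.242, 0.477, 0.022, 1.555, -0.011, 1.109, -0.083], TCP at [0.286, 0.612, 0.304] pointing down, gripper open.
Joint ranges: [-2.96, 2.96], [-0.34, 2.1], [-1.41, 1.46], [0.24, 2.44], [-1.37, 4.51], [0.17, 1.92], [-2.96, 2.96]. Speed limits (rad/s): [2.39, 2.39, 3.14, 3.14, 3.14, 3.14, 3.14].

### API

Orientations are given as a unit quaternion [w, x, y, z].
In Python, from cell import env, kin, camera, calibration, job gives the robot as it stands. The module is installed in compiled form; this text tells all that it offers. Calls block until the motion is done:
- env.reach(position, orientation): joint-space move of the TCP to a pose.
- env.movel(position, velocity=0.15, rot=None, stop_force=None): straight line of the TCP; rot=None keeps the orientation; velocity is the mean speed in m/s. With stop_force (N) it stops when the force on the tool has changed by that much, and returns True; else False.
- env.goto_joints(angles): joint-space move.
- env.grip(opening, f_grip=None): finger opening in m; f_grip is the grip in N (None keeps the last); returns when the fingers have stopped.
- env.dwell(seconds).
- kin.inverse_kinematics(position, orientation): joint angles nearest the present ones, or None.
- env.get_state(): the state.
- camera(name): name is "scene" or "top" or "wrist"; returns (picture, depth): 480x640x3 uint8, blue, green, red; 480x640 float32, m along the optical axis (not along the pixel's ray), 0 where there is no reading.
- calibration(name): a dict with "fx", "fy", "cx", "cy" (pixels), "rvec" (rotation vector, rad) and "tvec" (3), from world to camera coordinates, as OpenCV has them. Camera axes: x right, y down, z forward; pixel columns grow to the right and rows downward; lengths in m; the calibration is good to about 2 mm. A picture is of the moment at which its call begins: read the wrist's pose just before it. calibration takes no time and is no camera call; for the wrist camera it gives the pose at the moment of the call.
A pose or a line that the arm cannot do raises env.PlanningError and nothing moves.
- job.job_done(): hands the job in; it is judged then, once.
The state is a dict: "time": time; "qpos": joint angles; "joint_velocities": joint speeds; "joint_torque": joint torques, N m; "tcp_pos": TCP position; "orientation": TCP orientation; "force": force on the tool from outside, world axes, zero at the start; "torque": the same for the moment, N m; "opening": finger opening in m; "gripper_force": force on a finger pad.
Only numpy, scipy, OpenCV 4.12 (cv2) and the standard library are available. Lean on these libraries where they do the work, as an engineer would, in place of code of your own. Each camera call takes 0.05 s, during which the arm holds its last target. There are 200 camera calls.

### The job

Fit the drive pulley to the shoe-finishing spindle: drop the loose brass key into the slot in the top of the shaft stub so that it lies right down on the slot's floor, then take the pulley from its wooden vee block and slide it onto the stub, its keyway over the key, fully home against the shaft's shoulder. The shaft is locked with the slot only roughly upward, so feel your way and never force anything; leave the other things on the bench alone, and let go when the pulley is home.

Things in the scene. Friction and masses are not known exactly. Their poses are not given: they have to be found in the camera images.
- spindle: Shoe-finishing spindle fixed to the bench: grey base, two green bearings (to 125 mm high, x -75 to 75 mm, from y = 30 mm on), level steel shaft along its y, bristle wheel far off. Origin on the bench below the shoulder; z up; shaft axis 88 mm above it. The shaft is held by the spindle lock (red knob) and does not turn.
- shoulder (a point): Centre of the shaft's shoulder face (collar 46 mm across, 18 mm thick), on the shaft axis; axes as the spindle's. The bare stub, 34 mm across, runs from here to y = -56 mm (last 3 mm chamfered to 29 mm across), overhanging, nothing under it.
- slot (a point): Where the middle of the key slot's floor lies if the slot faces straight up: 12 mm above the axis, at y = -23 mm from the shoulder; axes as the spindle's. Slot 11.4 mm wide, 38 mm long, 5 mm deep, closed at both ends, edges barely broken. It really faces up to 0.45 rad to either side of up, turned about the shaft axis: this angle is not reported; see it or feel for it.
- key_center (a point): Centre of the loose brass key: square bar 34 mm long (its own x), 10 mm wide (y), 10 mm high (z), 27 g, lying flat on the bench. Right down in the slot its centre is 17 mm from the shaft axis and half of its height stands out of the shaft.
- pulley_center (a point): Centre of the loose aluminium ribbed pulley, 64 mm across, 44 mm long along its own y (ends alike), 0.2 to 0.35 kg. Bore 35.4 mm; keyway 11.4 mm wide right through towards its own +z (up at the start), roof 23.3 mm from the axis; mouths chamfered 1 mm. Stands in a fixed wooden vee block 58 mm wide, 40 mm long, 33 mm high, axis 53 mm up. Home: centre on the shaft axis, 22 mm from the shoulder.
- last: A burgundy shoe last (wooden foot form), 240 mm long, 88 mm wide, 96 mm high at the heel, standing sole down, toe towards its own -y. Origin under its middle. Bystander.
- gluepot: White screw-topped glue pot, 62 mm across, 65 mm high. Origin at the centre of its foot. Bystander.
- nailtin: Low open green bowl of nails, 72 mm across, 30 mm high. Origin at the centre of its foot. Bystander.
- hammer: Hammer lying flat, 250 mm long. Origin on the bench below its middle; its own x runs along the handle towards the head. Bystander.

How it is judged:
On the way, in this order (a step that is already met when the one before it is completed fails the run):
1. the key lies down in the slot of the stub and is let go (x of key_center in the frame of spindle between -0.01 and 0.01 m and y of key_center in the frame of spindle between -0.027 and -0.019 m and z of key_center in the frame of spindle between 0.102 and 0.106 m and angle between the x axis of key_center and the y axis of spindle, either way round below 0.1 rad and contact force between the arm and key below 0.2 N), for 0.2 s.
2. the pulley is on the stub over the key, fully home against the shoulder (x of key_center in the frame of spindle between -0.01 and 0.01 m and y of key_center in the frame of spindle between -0.027 and -0.019 m and z of key_center in the frame of spindle between 0.102 and 0.106 m and angle between the x axis of key_center and the y axis of spindle, either way round below 0.1 rad and y of pulley_center in the frame of spindle between -0.024 and -0.0195 m and x of pulley_center in the frame of spindle between -0.003 and 0.003 m and z of pulley_center in the frame of spindle between 0.085 and 0.091 m and angle between the y axis of pulley_center and the y axis of spindle, either way round below 0.06 rad and angle between the z axis of pulley_center and the z axis of key_center, either way round below 0.15 rad), for 0.2 s.
At the end, for the whole second after the job is handed in: Key on the slot floor (centre 14 to 18 mm above the shaft axis, within 4 mm along and 0.1 rad of the slot); pulley on the stub over it, end face within 2 mm of the shoulder, coaxial within 3 mm and 0.06 rad, keyway on the key within 0.15 rad; both at rest, let go (all of step 2 and linear speed of each of pulley, key below 0.01 m/s); the robot touches nothing.
It fails at once if something is forced against the spindle or the shaft (more than 40 N) (contact force between anything else and spindle above 40 N).
It fails at once if the pulley is rammed against the key (more than 40 N) (contact force between pulley and key above 40 N).
It fails at once if a bystander is moved by more than 20 mm (distance of any of last, gluepot, nailtin, hammer from where it was at the start of the episode above 0.02 m).
It also fails if it takes over 72 s, if anything falls off the work surface, if the arm or the gripper's body presses on something with over 40 N, if the wrist force passes 120 N, or if a joint passes its speed limit or range.

## Working session

There is one attempt and no reset: what is moved stays moved. The work goes in short steps, each a Python script; the robot and the scene stay as the last script left them, time stands still between calls to the robot, and variables do not carry over. Pictures are saved under pics/ and viewed, at most 10 in all, crops included, and the job is handed in when it is done.

```bash
ls; mkdir -p pics; cat > h.py <<'E'
import numpy as np, cv2
from scipy.spatial.transform import Rotation as R
from cell import env, kin, camera, calibration, job
def cal(n):
    c=calibration(n); K=np.array([[c['fx'],0,c['cx']],[0,c['fy'],c['cy']],[0,0,1]]); Rm=cv2.Rodrigues(np.array(c['rvec'],float))[0]; return K,Rm,np.array(c['tvec'],float).ravel()
def cloud(n):
    C=cal(n); im,d=camera(n); K,Rm,t=C
    v,u=np.mgrid[:480,:640]; p=np.stack([(u-K[0,2])/K[0,0]*d,(v-K[1,2])/K[1,1]*d,d],-1)
    w=(p-t)@Rm; w[d==0]=np.nan; return im,d,w,C
def ray(C,u,v,z):
    K,Rm,t=C; r=np.array([(u-K[0,2])/K[0,0],(v-K[1,2])/K[1,1],1])@Rm; o=-t@Rm
    return o+r*(z-o[2])/r[2]
def proj(C,p):
    K,Rm,t=C; q=(np.atleast_2d(p)@Rm.T+t)@K.T; return q[:,:2]/q[:,2:]
def Q(yaw,extra=None):  # tool down, tool y (closing) turned by yaw from world -y..
    r=R.from_euler('z',yaw)*R.from_euler('x',np.pi)
    if extra is not None: r=extra*r
    q=r.as_quat(); return [q[3],q[0],q[1],q[2]]
def st(): 
    s=env.get_state(); return s
E
python3 - <<'E'
from h import *
for n in ['top','scene']:
    im,d,w,C=cloud(n); cv2.imwrite(f'pics/{n}0.png',im); np.savez(f'{n}0.npz',im=im,d=d,w=w); print(n,C, (d>0).mean())
s=st(); print(s['time'],s['orientation'],s['tcp_pos'],env.nose_length)
E
```

```text
pics
top (array([[506.3410403 ,   0.        , 308.72841196],
       [  0.        , 506.3410403 , 242.52125956],
       [  0.        ,   0.        ,   1.        ]]), array([[-0.00325888, -0.99928851, -0.03757458],
       [-0.98728057,  0.00918788, -0.15872197],
       [ 0.15895427,  0.03657939, -0.98660807]]), array([-0.11921493,  0.54045751,  0.79161622])) 0.9960188802083333
scene (array([[615.39600841,   0.        , 317.28221314],
       [  0.        , 615.39600841, 228.92601872],
       [  0.        ,   0.        ,   1.        ]]), array([[ 0.88070207,  0.47366295,  0.00269575],
       [ 0.40029376, -0.74121679, -0.53885302],
       [-0.25323658,  0.47564806, -0.84239548]]), array([-0.41991452, -0.26120985,  1.28145049])) 0.9958951822916666
0.1 [-1.22346892e-04  2.16670044e-01  9.76244536e-01 -8.26279010e-04] [0.28539447 0.61123606 0.30302033] 0.0726
```

View pics/top0.png

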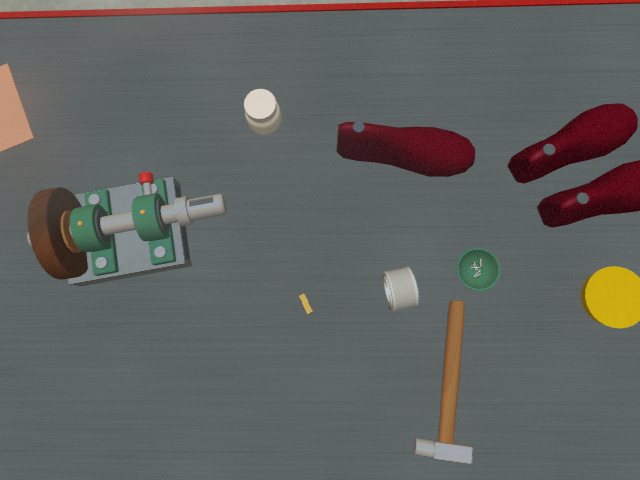

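View pics/scene0.png

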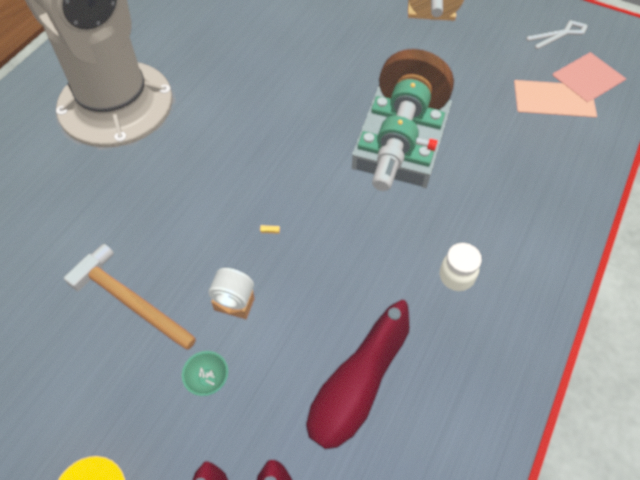

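The top view shows the stub at about (183–226, 195–218) with its slot at about (205,202). The key is at (306,303), the pulley in its block at (401,289), and the bystanders are well apart. Next I measure these from depth and masks.

```bash
cat > m.py <<'E'
from h import *
from scipy.optimize import least_squares
for n in ['top','scene']:
    f=np.load(n+'0.npz'); im,w=f['im'],f['w']; C=cal(n); hsv=cv2.cvtColor(im,cv2.COLOR_BGR2HSV)
    print(n,'bench z',np.nanmedian(w[...,2]))
    # key
    m=((hsv[...,0]>12)&(hsv[...,0]<32)&(hsv[...,1]>120)&(hsv[...,2]>120)).astype(np.uint8)
    for c in cv2.findContours(m,0,2)[0]:
        x,y=c[:,0].mean(0)
        p=ray(C,x,y,.01)
        if 30<cv2.contourArea(c)<400:
            r=cv2.minAreaRect(c); b=cv2.boxPoints(r); B=np.array([ray(C,*q,.009) for q in b])
            e=[B[1]-B[0],B[2]-B[1]]; e=max(e,key=np.linalg.norm)
            print('key',r,B.mean(0),np.linalg.norm(B[1]-B[0]),np.linalg.norm(B[2]-B[1]),'yaw',np.arctan2(e[1],e[0]))
    np.set_printoptions(precision=4,suppress=True)
    # stub: points z .09-.11 near
    P=w.reshape(-1,3)
    s0=ray(cal('top'),205,206,.1)
    sel=P[(np.linalg.norm(P[:,:2]-s0[:2],axis=1)<.026)&(P[:,2]>.075)]
    def res(a): # x=a0+a1*(y-y0), r=17
        d=np.array([a[1],1,0]);L=np.linalg.norm(d)
        r=np.hypot((sel[:,0]-a[0]-a[1]*(sel[:,1]-s0[1]))/L, sel[:,2]-a[2]); return r-.017
    o=least_squares(res,[s0[0],-.1,.088],loss='soft_l1',f_scale=.0005); print('stub',s0,len(sel),o.x,np.abs(o.fun).mean())
    a=o.x; d=np.array([a[1],1,0])/np.hypot(a[1],1); base=np.array([a[0],s0[1],a[2]])
    q=P-base; al=q@d; rad=np.linalg.norm(q-al[:,None]*d,axis=1)
    for lo,hi in ((.0,.0178),(.021,.0245)):
        k=(rad>lo)&(rad<hi)&(np.abs(al)<.06)&(P[:,2]>.08); print(np.percentile(al[k],[0,2,10,50,90,98,100]),k.sum())
    # slot angle: points with rad<15.5mm
    k=(rad<.0155)&(np.abs(al)<.022)&(P[:,2]>.09); ex=np.cross(d,[0,0,1])
    print('slot',k.sum(), 'x,z',np.median(q[k]@ex),np.median(q[k][:,2]), 'al',np.percentile(al[k],[5,50,95]) if k.any() else 0)
    print('hist', [(round(t,2), round(1e3*np.median(rad[(np.abs(al)<.012)&(P[:,2]>.085)&(np.abs(np.arctan2(q@ex,q[:,2])-t)<.06)]),1)) for t in np.arange(-1,1.01,.12)])
    # pulley
    p0=ray(cal('top'),401,289,.08); near=P[(np.linalg.norm(P[:,:2]-p0[:2],axis=1)<.05)&(P[:,2]>.058)]
    def rp(a):
        L=np.hypot(1,a[1]); return np.hypot((near[:,0]-a[0]-a[1]*(near[:,1]-p0[1]))/L,near[:,2]-.053)-.0315
    o=least_squares(rp,[p0[0],0.],loss='soft_l1',f_scale=.0007);a=o.x; d=np.array([a[1],1,0])/np.hypot(a[1],1)
    al=(near-[a[0],p0[1],.053])@d; k=np.abs(rp(a))<.002
    print('pulley',p0,a,np.abs(o.fun).mean(),len(near),np.percentile(al[k],[0,2,10,90,98,100]),near[:,2].max())
    for c in ('top',):pass
E
python3 m.py
```

```text
top bench z 0.0006615573416111298
key ((305.3999938964844, 303.3000183105469), (19.677396774291992, 5.813776969909668), 63.43495178222656) [ 0.44175496 -0.11547407  0.009     ] 0.009760134774954 0.0328631807075557 yaw -2.678659787635223
key ((63.70081329345703, 229.208984375), (34.22251510620117, 5.703752040863037), 84.80557250976562) [0.57256877 0.30707405 0.009     ] 0.010143895041026313 0.06151322267855687 yaw -2.978078387317641
stub [0.5892 0.0366 0.1   ] 667 [ 0.5904 -0.2015  0.088 ] 0.001385527319351908
[-0.0286 -0.028  -0.025   0.0061  0.0537  0.0585  0.0599] 755
[0.0236 0.0277 0.029  0.036  0.0439 0.0454 0.0462] 261
slot 127 x,z 0.006235730273735379 0.01105323686741902 al [-0.0107  0.0053  0.0211]
hist [(np.float64(-1.0), np.float64(16.7)), (np.float64(-0.88), np.float64(16.7)), (np.float64(-0.76), np.float64(17.4)), (np.float64(-0.64), np.float64(17.3)), (np.float64(-0.52), np.float64(17.6)), (np.float64(-0.4), np.float64(17.6)), (np.float64(-0.28), np.float64(17.3)), (np.float64(-0.16), np.float64(17.2)), (np.float64(-0.04), np.float64(18.2)), (np.float64(0.08), np.float64(
[... 1166 characters left out ...]
p.float64(17.8)), (np.float64(-0.64), np.float64(17.6)), (np.float64(-0.52), np.float64(17.8)), (np.float64(-0.4), np.float64(17.2)), (np.float64(-0.28), np.float64(17.7)), (np.float64(-0.16), np.float64(18.3)), (np.float64(-0.04), np.float64(17.5)), (np.float64(0.08), np.float64(17.5)), (np.float64(0.2), np.float64(13.2)), (np.float64(0.32), np.float64(13.7)), (np.float64(0.44), np.float64(14.0)), (np.float64(0.56), np.float64(15.1)), (np.float64(0.68), np.float64(14.2)), (np.float64(0.8), np.float64(17.1)), (np.float64(0.92), np.float64(17.2))]
pulley [ 0.4599 -0.2653  0.08  ] [ 0.463  -0.2036] 0.0019736618465389403 1027 [-0.0255 -0.024  -0.0218  0.0114  0.0145  0.0159] 0.08924650220425319
```

```bash
python3 - <<'E'
from h import *
ims=[]
for n,(x,y),z,yaw in (('stub',(.588,.035),.30,1.77),('pul',(.462,-.265),.28,1.77),('key',(.443,-.117),.24,.47)):
    env.reach([x,y,z],Q(yaw)); 
    C=cal('wrist'); im,d,w,_=cloud('wrist'); np.savez(n+'w.npz',im=im,d=d,w=w,K=C[0],R=C[1],t=C[2])
    s=st(); print(n,s['time'],s['tcp_pos'],s['qpos'],-C[2]@C[1],C[1][2],s['force']); ims.append(im)
a=np.vstack([np.hstack([cv2.resize(ims[0],(400,300)),cv2.resize(ims[1],(400,300))]),np.hstack([cv2.resize(ims[2],(400,300)),np.zeros((300,400,3),np.uint8)])])
cv2.imwrite('pics/w1.png',a)
E
```

```text
stub 2.4667 [0.58806264 0.03645035 0.29986824] [-0.58838292  0.37284042  0.54490307  1.79992059 -0.22249904  1.03010189
  0.24301691] [0.57345446 0.10843879 0.37104865] [ 0.05839822 -0.28383124 -0.95709429] [ 0.21450258  0.42056806 -0.62875047]
pul 3.75 [ 0.46330851 -0.26347943  0.27997095] [-0.15385051  0.31575696  0.68249593  1.95481364 -0.24335041  0.95255832
  0.84907987] [ 0.44853209 -0.19184285  0.35118444] [ 0.05895925 -0.28384954 -0.95705446] [-0.17503243  0.9868482  -0.54717925]
key 5.1167 [ 0.44329099 -0.11719068  0.24018541] [-0.676158    0.29462566  0.95514005  2.16369716 -0.32668796  0.8309944
 -0.61752244] [ 0.50935324 -0.08394286  0.31136948] [-0.25754967 -0.13234351 -0.95715901] [0.16844872 0.70706092 0.27321387]
```

View pics/w1.png

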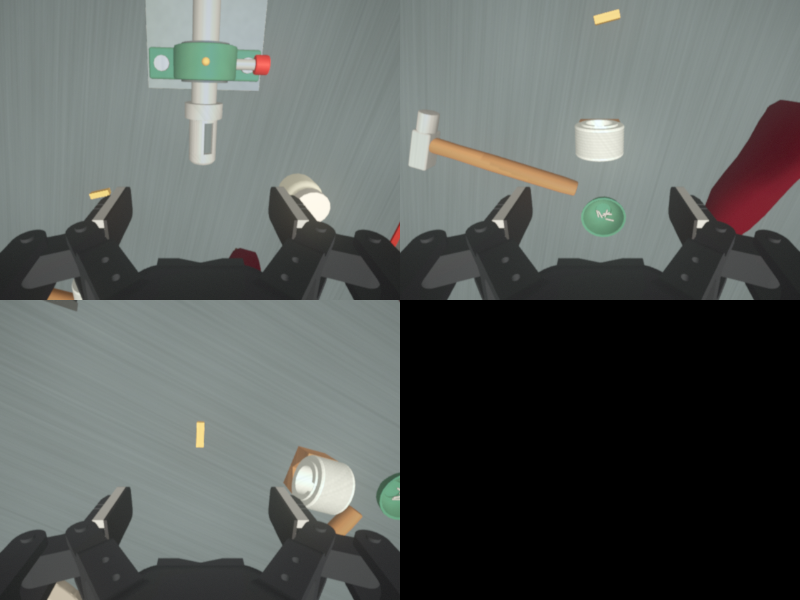

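The stub is at half-res (203,135) with the slot at (208,138), clearly turned to the image's right. The key is at (200,434) and the pulley at (600,140). I'll fit the axes from silhouette rays tangent to the cylinders.

```bash
cat > m2.py <<'E'
from h import *
from scipy.optimize import least_squares
np.set_printoptions(precision=4,suppress=True)
def L(n):
    f=np.load(n+'w.npz'); return f['im'],f['w'],(f['K'],f['R'],f['t'])
def rays(C,uv):
    K,Rm,t=C; r=np.c_[(uv[:,0]-K[0,2])/K[0,0],(uv[:,1]-K[1,2])/K[1,1],np.ones(len(uv))]@Rm
    return -t@Rm, r/np.linalg.norm(r,axis=1)[:,None]
def axisfit(C,left,right,z,r,x0,y0,sl):
    o,dl=rays(C,left);_,dr=rays(C,right); D=np.vstack([dl,dr]); S=np.r_[-np.ones(len(dl)),np.ones(len(dr))]
    def res(a):
        d=np.array([a[1],1,0])/np.hypot(a[1],1); n=np.cross(D,d); n/=np.linalg.norm(n,axis=1)[:,None]
        return np.abs(n@(np.array([a[0],y0,z])-o))-r
    s=least_squares(res,[x0,sl],loss='soft_l1',f_scale=.0003); return s.x,s.fun
def edges(g,rows,c0,c1,mid):
    l,r=[],[]
    for v in rows:
        e=np.diff(cv2.GaussianBlur(g[v:v+1].astype(np.float32),(5,1),0)[0])
        a=c0+np.argmax(e[c0:mid]); b=mid+np.argmin(e[mid:c1]); l.append((a+.5,v)); r.append((b+.5,v))
    return np.array(l),np.array(r)
im,w,C=L('stub'); g=cv2.cvtColor(im,6)
l,r=edges(g,range(196,248,2),285,365,325)
print(np.c_[l,r][::5])
a,f=axisfit(C,l,r,.088,.017,.588,.036,-.2); print('stub axis',a,np.abs(f).mean(),f.std())
l2,r2=edges(g,range(2,66,3),290,370,330)
d=np.array([a[1],1,0])/np.hypot(a[1],1)
print(g[216,295:360]); print(g[180:300,314]); print(g[225:335:1,334])
im,w,C=L('pul'); g=cv2.cvtColor(im,6)
l,r=edges(g,range(204,248,2),250,390,320); print(np.c_[l,r][::5])
a,f=axisfit(C,l,r,.053,.032,.462,-.265,-.2); print('pul',a,np.abs(f).mean())
print(g[150:270,320])
im,w,C=L('key'); hsv=cv2.cvtColor(im,cv2.COLOR_BGR2HSV)
m=((hsv[...,0]>12)&(hsv[...,0]<32)&(hsv[...,1]>90)&(hsv[...,2]>150)).astype(np.uint8); m[:,:280]=0;m[:,360:]=0;m[300:]=0
c=max(cv2.findContours(m,0,2)[0],key=cv2.contourArea); rc=cv2.minAreaRect(c); B=np.array([ray(C,*q,.01) for q in cv2.boxPoints(rc)])
e=max([B[1]-B[0],B[2]-B[1]],key=np.linalg.norm); print('key',rc,B.mean(0),np.linalg.norm(B[1]-B[0]),np.linalg.norm(B[2]-B[1]),np.arctan2(e[1],e[0]))
crop=cv2.resize(L('stub')[0][150:280,270:380],None,fx=3.6,fy=3.6,interpolation=2); crop2=cv2.resize(L('pul')[0][170:270,260:380],None,fx=3.3,fy=3.3)
o=np.zeros((600,800,3),np.uint8); o[:crop.shape[0],:crop.shape[1]]=crop; o[:crop2.shape[0],400:400+crop2.shape[1]]=crop2; cv2.imwrite('pics/c1.png',o)
E
python3 m2.py
```

```text
[[304.5 196.  346.5 196. ]
 [304.5 206.  326.5 206. ]
 [304.5 216.  326.5 216. ]
 [304.5 226.  325.5 226. ]
 [303.5 236.  325.5 236. ]
 [303.5 246.  325.5 246. ]]
stub axis [ 0.5911 -0.1757] 0.00813018468523475 0.006764705886915318
[141 142 143 143 141 137 137 137 143 154 162 168 175 182 186 189 195 199
 199 201 203 206 207 210 213 214 213 212 213 215 211 193 156 140 139 143
 144 143 142 141 140 139 140 147 157 177 192 194 190 183 171 153 143 142
 141 142 143 143 142 143 142 141 140 141 143]
[206 206 206 207 207 206 207 207 207 207 206 203 195 193 195 197 198 199
 199 199 199 200 200 200 199 199 200 200 200 200 200 200 200 200 201 200
 201 201 201 201 201 200 200 200 201 201 201 202 202 202 202 203 202 202
 202 203 203 202 203 203 203 204 203 204 203 204 203 203 202 202 203 204
 205 205 204 203 203 203 205 205 195 183 169 152 142 139 141 140 140 139
 139 140 140 140 140 141 141 140 141 141 140 141 142 140 140 141 141 141
 141 140 140 140 141 139 139 139 139 139 137 138]
[139 141 139 139 139 139 140 140 140 140 139 139 139 140 139 139 139 140
 140 139 144 165 193 208 210 211 210 210 2
[... 491 characters left out ...]
0.0005034594686950776
[145 146 146 146 146 146 146 146 146 146 147 146 146 146 146 146 145 146
 145 146 145 146 147 147 149 148 149 149 149 150 150 150 150 150 149 150
 150 149 149 147 151 187 228 248 252 252 252 252 252 252 251 247 248 252
 250 231 204 215 238 248 251 248 239 232 234 236 235 233 232 232 232 230
 227 230 233 235 233 231 234 235 235 231 230 232 235 234 232 232 234 234
 233 232 235 237 237 233 231 232 234 233 231 232 233 235 242 249 247 232
 201 165 154 152 153 152 153 152 152 153 152 154]
key ((319.9938049316406, 214.6246795654297), (11.935090065002441, 41.19853591918945), 2.862405300140381) [ 0.4428 -0.1178  0.01  ] 0.03515097286431699 0.009741004529327605 0.4188450009035854
```

View pics/c1.png

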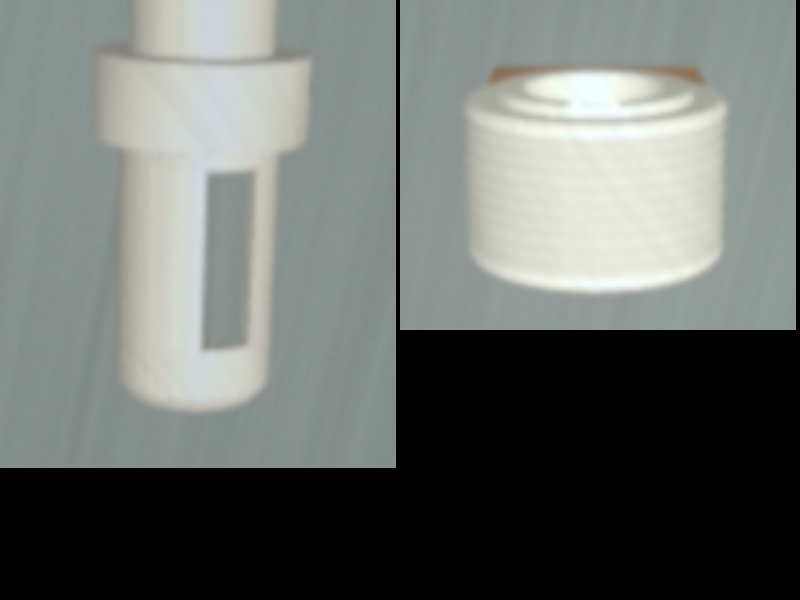

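```bash
cat >> m2.py <<'E'
print('-----')
im,w,C=L('stub'); g=cv2.cvtColor(im,6)
l,_=edges(g,range(198,244,2),285,325,320); _,r=edges(g,range(198,244,2),285,365,342); 
y0=.036
a,f=axisfit(C,l,r,.088,.017,.588,y0,-.2); print('stub axis',a,np.abs(f).mean(),f[:23].mean(),f[23:].mean(), l[[0,-1]],r[[0,-1]])
d=np.array([a[1],1,0])/np.hypot(a[1],1); ex=np.array([d[1],-d[0],0]); P0=np.array([a[0],y0,.088])
def cyl(u,v,rad=.017):
    o,D=rays(C,np.array([[u,v]])); D=D[0]; q=o-P0; q=q-(q@d)*d; e=D-(D@d)*d
    A,B,Cc=e@e,q@e,q@q-rad**2; s=(-B-np.sqrt(B*B-A*Cc))/A; p=o+s*D-P0; return np.arctan2(p@ex,p[2]),p@d
eL,_=[],0; eR=[]
for v in range(202,244,3):
    e=np.diff(cv2.GaussianBlur(g[v:v+1].astype(np.float32),(5,1),0)[0]); i=318+np.argmin(e[318:334])+.5; j=330+np.argmax(e[330:346])+.5
    eL.append((i,v)); eR.append((j,v))
AL=np.array([cyl(*p) for p in eL]); AR=np.array([cyl(*p) for p in eR])
print('edge angles',AL[:,0].mean(),AR[:,0].mean(),'mid',(AL[:,0].mean()+AR[:,0].mean())/2, 'trend',AL[[0,-1],0],AR[[0,-1],0])
for u in (331,335):
    c=cv2.GaussianBlur(g[:,u:u+1].astype(np.float32),(1,5),0)[:,0]; e=np.diff(c); t=190+np.argmin(e[190:206])+.5; b=238+np.argmax(e[238:256])+.5
    print('ends',t,b,cyl(u,t)[1],cyl(u,b)[1])
e=np.diff(g[:,312].astype(float)); t=250+np.argmin(e[250:270])+.5; print('tip',t,cyl(312,t,.0145)[1],cyl(312,t,.017)[1])
print('P0',P0,d,'spindle yaw',np.arctan2(d[1],d[0]))
E
python3 m2.py | sed -n '/-----/,$p'
```

```text
-----
stub axis [ 0.5917 -0.1934] 0.0010548289086505804 -0.0011063753703421404 -0.00100328244695902 [[304.5 198. ]
 [303.5 242. ]] [[345.5 198. ]
 [344.5 242. ]]
edge angles 0.05337315617388643 0.6927332893891966 mid 0.3730532227815415 trend [0.0579 0.0426] [0.7338 0.6772]
ends 197.5 246.5 0.021556571633593508 -0.015948335654730375
ends 197.5 246.5 0.021382704634181838 -0.016345652990288166
tip 262.5 -0.031037891870096576 -0.029808900301510958
P0 [0.5917 0.036  0.088 ] [-0.1899  0.9818  0.    ] spindle yaw 1.7618424631785305
```

```bash
cat > k1.py <<'E'
from h import *
np.set_printoptions(precision=4,suppress=True)
kx,ky=.4428,-.1178; q=Q(.43)
env.grip(.022,25)
env.reach([kx,ky,.12],q)
print('t',st()['time'],st()['opening'],st()['force'])
env.movel([kx,ky,.084],.12)
hit=env.movel([kx,ky,.066],.012,stop_force=3); s=st(); print(hit,s['tcp_pos'],s['force'],s['opening'])
z=s['tcp_pos'][2]
env.movel([kx,ky,z+.0065],.03); env.grip(0,25); s=st(); print(s['tcp_pos'],s['opening'],s['gripper_force'],s['force'])
env.movel([kx,ky,.16],.15)
C=cal('wrist'); im,d,w,_=cloud('wrist'); s=st(); np.savez('heldw.npz',im=im,d=d,w=w,K=C[0],R=C[1],t=C[2],p=s['tcp_pos'],o=s['orientation'])
print(s['time'],s['opening'],s['gripper_force']); cv2.imwrite('pics/held.png',im)
hsv=cv2.cvtColor(im,cv2.COLOR_BGR2HSV); m=((hsv[...,0]>12)&(hsv[...,0]<32)&(hsv[...,1]>90)&(hsv[...,2]>120)).astype(np.uint8)
cs=[c for c in cv2.findContours(m,0,2)[0] if cv2.contourArea(c)>80]; print([cv2.minAreaRect(c) for c in cs])
qo=s['orientation']; Rt=R.from_quat([*qo[1:],qo[0]]).as_matrix()
for tz in (.065,.0727,.0777): print(tz,[proj(C,np.array(s['tcp_pos'])+Rt@np.array([x,0,tz]))[0] for x in (-.017,0,.017)])
E
python3 k1.py
```

```text
t 6.2917 0.02193411205122685 [ 0.3885 -1.0519  0.7585]
True [ 0.4428 -0.1179  0.0727] [-1.5095  0.0687  7.6229] 0.021635591443311984
[ 0.4428 -0.1177  0.0793] 0.008933069459800139 25.17717093229294 [-0.7517 -0.2061  2.7063]
9.0667 0.008898892680899067 24.810186624526978
[((613.6416015625, 431.3294372558594), (50.63504409790039, 28.130578994750977), 8.746162414550781), ((320.0, 303.0), (80.0, 24.0), 90.0), ((548.5841064453125, 295.33697509765625), (79.4759750366211, 125.86360168457031), 56.70058059692383)]
0.065 [array([318.5945, 347.4654]), array([318.5845, 311.1372]), array([318.5738, 272.3818])]
0.0727 [array([318.6643, 337.3124]), array([318.6568, 302.3508]), array([318.649 , 265.1646])]
0.0777 [array([318.7063, 331.1935]), array([318.7004, 297.0677]), array([318.6941, 260.8358])]
```

View pics/held.png

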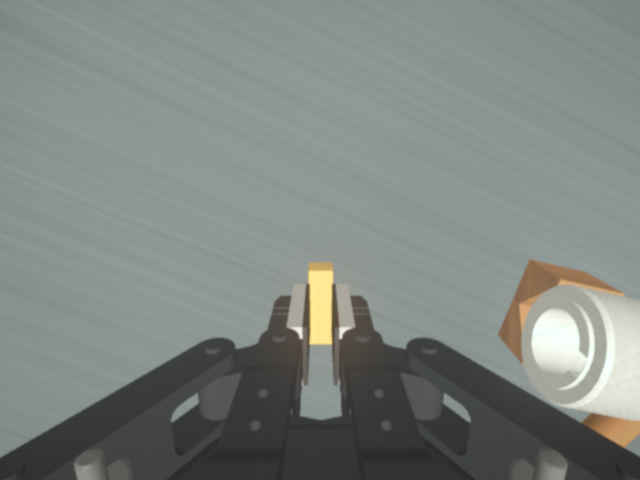

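```bash
cat > geo.py <<'E'
from h import *
np.set_printoptions(precision=4,suppress=True)
yaw=1.7618; d=np.array([np.cos(yaw),np.sin(yaw),0]); ex=np.array([d[1],-d[0],0])
P0=np.array([.5917,.036,.088]); AL=.0028   # slot mid along d (camera-measured)
KX,KL=.0009,-.00075                        # tool corrections along d, ex
def pose(phi,h,de=0,da=0,ref=.0793+.012):
    n=np.cos(phi)*np.array([0,0,1])+np.sin(phi)*ex; t=np.cos(phi)*ex-np.sin(phi)*np.array([0,0,1])
    p=P0+d*(AL+KX+da)+ex*KL+t*de+n*(ref+h); return p,Q(yaw,R.from_rotvec(phi*d)),n,t
def rel(phi,ref=.0793+.012):
    n=np.cos(phi)*np.array([0,0,1])+np.sin(phi)*ex; t=np.cos(phi)*ex-np.sin(phi)*np.array([0,0,1])
    q=np.array(st()['tcp_pos'])-(P0+d*(AL+KX)+ex*KL); return 1e3*np.array([q@t,q@d,q@n-ref])
E
python3 - <<'E'
from geo import *
phi=.39
p,q,n,t=pose(phi,.07); env.reach([.52,0,.30],Q(yaw)); env.reach(p,q); print(st()['time'],rel(phi),st()['opening'])
env.movel(pose(phi,.009)[0],.1); f0=np.array(st()['force']); print(rel(phi),f0)
hit=env.movel(pose(phi,-.001)[0],.008,stop_force=3); s=st(); print(hit,rel(phi),np.array(s['force'])-f0,s['torque'],s['time'])
im,_=camera('wrist'); cv2.imwrite('pics/ins1.png',im[150:400,170:490])
E
```

```text
10.5583 [-0.4397 -1.9606 67.9177] 0.008957632692031233
[ 0.0003 -0.112   9.9374] [-0.1251 -0.8234  0.3623]
True [ 0.1905 -0.0007  0.1307] [1.6945 1.3944 4.1614] [ 0.0767 -0.1856 -0.0374] 12.35
```

View pics/ins1.png

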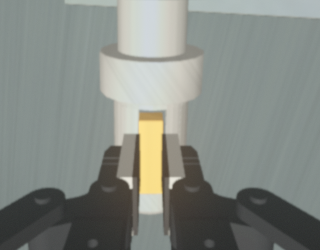

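Key is down: it stopped 0.1 mm from the calculated floor. Now I release it, retreat and check.

```bash
cat > k2.py <<'E'
from geo import *
import runpy
phi=.39
env.grip(.03,25); print(st()['force'],st()['opening']); env.movel(pose(phi,.005)[0],.03); env.movel(pose(phi,.10)[0],.15)
env.dwell(.1)
p,q,n,t=pose(phi,.10,da=-.03); env.movel(p,.15)
C=cal('wrist'); im,dd,w,_=cloud('wrist'); np.savez('seatw.npz',im=im,w=w,K=C[0],R=C[1],t=C[2]); print(st()['time'])
hsv=cv2.cvtColor(im,cv2.COLOR_BGR2HSV); m=((hsv[...,0]>12)&(hsv[...,0]<32)&(hsv[...,1]>90)&(hsv[...,2]>120)).astype(np.uint8)
cs=[c for c in cv2.findContours(m,0,2)[0] if 100<cv2.contourArea(c)<6000]
for c in cs: print(cv2.minAreaRect(c),cv2.boundingRect(c), np.nanmean(w[m>0],0))
cv2.imwrite('pics/seat.png',im)
# pulley axial extent from wrist cloud
f=np.load('pulw.npz'); P=f['w'].reshape(-1,3); a=.4626; s=-.2015; dp=np.array([s,1,0])/np.hypot(s,1); q=P-[a,-.265,.053]; al=q@dp; r=np.linalg.norm(q-al[:,None]*dp,axis=1)
k=(np.abs(r-.0315)<.0015)&(P[:,2]>.075)&(np.abs(al)<.05); print('pul al',np.percentile(al[k],[0,1,5,50,95,99,100]),k.sum(),np.percentile(P[k][:,2],[50,95]))
E
python3 k2.py
```

```text
[-0.341  -0.1764  0.5026] 0.030140421295608556
14.3667
((94.32340240478516, 366.6720275878906), (43.888946533203125, 16.71959686279297), 35.134193420410156) (74, 351, 43, 33) [ 0.4527 -0.1224  0.0737]
((322.57562255859375, 188.9287109375), (14.611327171325684, 52.1539192199707), 1.6846843957901) (315, 163, 16, 53) [ 0.4527 -0.1224  0.0737]
((297.5, 39.0), (14.0, 13.0), 90.0) (291, 32, 14, 15) [ 0.4527 -0.1224  0.0737]
pul al [-0.0245 -0.0239 -0.0214 -0.0039  0.0135  0.0146  0.015 ] 2485 [0.0826 0.0854]
```

View pics/seat.png

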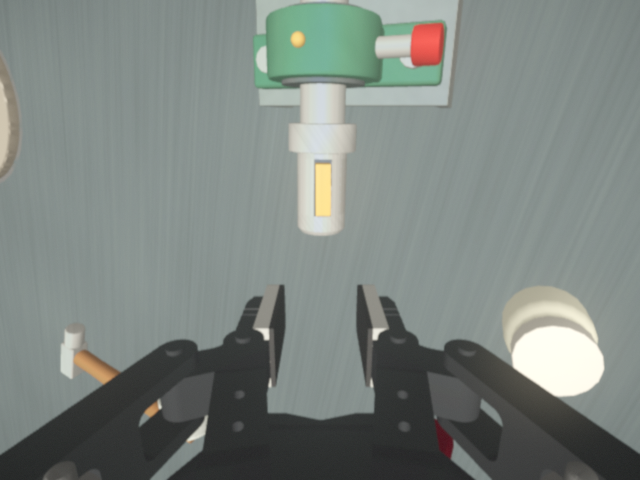

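```bash
python3 - <<'E'
from geo import *
def L(n):
    f=np.load(n+'w.npz'); return f['im'],f['w'],(f['K'],f['R'],f['t'])
im,w,C=L('pul')
dp=np.array([-.2015,1,0])/np.hypot(.2015,1)
for v in (204,206,257.5): print(v,(ray(C,319,v,.0845)-[.4626,-.265,.0845])@dp)
im,w,C=L('seat'); g=cv2.cvtColor(im,6); b=im[...,0]
A=P0+ex*0   # camera measured axis
n=np.array([0,0,np.cos(.39)])+np.sin(.39)*ex; t=np.cos(.39)*ex-np.sin(.39)*np.array([0,0,1])
K,Rm,tt=C; o=-tt@Rm
out=[]
for v in range(172,210,4):
    e=np.diff(cv2.GaussianBlur(b[v:v+1].astype(np.float32),(3,1),0)[0]); eg=np.diff(cv2.GaussianBlur(g[v:v+1].astype(np.float32),(5,1),0)[0])
    kl=308+np.argmin(e[308:321])+1; kr=324+np.argmax(e[324:336])+1
    sl=290+np.argmax(eg[290:306])+1; sr=338+np.argmin(eg[338:352])+1
    def X(u,h):  # lateral t at height h along n
        r=np.array([(u-K[0,2])/K[0,0],(v-K[1,2])/K[1,1],1])@Rm; s=((A+n*h-o)@n)/(r@n); return ((o+s*r)-A)@t*1e3
    out.append((kl,kr,sl,sr,X(kl,.022),X(kr,.022),X(sl,.003),X(sr,.003)))
out=np.array(out); print(out[::3]); m=np.median(out,0); print('key mid',m[4:6].mean(),'w',m[5]-m[4],'shaft mid',m[6:].mean(),'w',m[7]-m[6],'ang',(m[4:6].mean()-m[6:].mean())/22)
E
```

```text
204 0.016511908275007755
206 0.015024488446566425
257.5 -0.024969714702506147
[[314.     332.     298.     342.      -5.6129   5.8738 -16.9833  13.3214]
 [314.     332.     298.     342.      -5.6654   5.9288 -17.143   13.4452]
 [314.     331.     298.     342.      -5.7188   5.3346 -17.3058  13.5713]
 [314.     331.     298.     342.      -5.7733   5.3855 -17.4717  13.6998]]
key mid -0.15749729727767203 w 11.068989415692041 shaft mid -1.8789994312792277 w 30.690140403026415 ang 0.07825009700007071
```

```bash
cat > p1.py <<'E'
from geo import *
env.movel(pose(.39,.13,da=-.04)[0],.2)
env.grip(.085,60)
yp=1.7696; dp=np.array([np.cos(yp),np.sin(yp),0]); c=np.array([.4626,-.265,0])+dp*-.0048-ex*.00075
env.reach([c[0],c[1],.20],Q(yp)); f0=np.array(st()['force']); print(st()['time'],st()['opening'],f0)
hit=env.movel([c[0],c[1],.104],.08,stop_force=5); s=st(); print(hit,s['tcp_pos'],np.array(s['force'])-f0)
if not hit:
    env.grip(0,60); s=st(); print(s['tcp_pos'],s['opening'],s['gripper_force'],np.array(s['force'])-f0,s['time'])
    env.movel([c[0],c[1],.16],.08); s=st(); print(s['tcp_pos'],s['opening'],np.array(s['force'])-f0)
    C=cal('wrist'); im,_=camera('wrist'); cv2.imwrite('pics/pg.png',im); np.savez('pgw.npz',im=im,K=C[0],R=C[1],t=C[2])
    qo=s['orientation']; Rt=R.from_quat([*qo[1:],qo[0]]).as_matrix()
    for x in (-.022,.022):
        print(x,proj(C,[np.array(s['tcp_pos'])+Rt@np.array([x,y,z]) for y,z in ((0,.019),(-.032,.051),(.032,.051),(0,.051-.0177),(0,.051-.0233),(0,.051+.0177))]).round(1).tolist())
E
python3 p1.py
```

```text
16.6 0.0851963674384007 [ 0.6257 -0.4272  0.5095]
False [ 0.4631 -0.27    0.1045] [-0.2313  1.0928 -0.3116]
[ 0.4632 -0.2699  0.1048] 0.0631666171710457 65.21128918044269 [-0.8438  2.0277  5.4355] 18.2833
[ 0.4627 -0.2696  0.1598] 0.0627607305801661 [-0.7115  0.6483 -2.9254]
-0.022 [[319.8, 447.4], [237.2, 378.1], [402.6, 378.2], [319.8, 412.4], [319.8, 425.2], [319.9, 351.2]]
0.022 [[319.9, 318.8], [229.2, 272.7], [410.7, 272.8], [319.9, 295.2], [319.9, 303.7], [320.0, 255.4]]
```

View pics/pg.png

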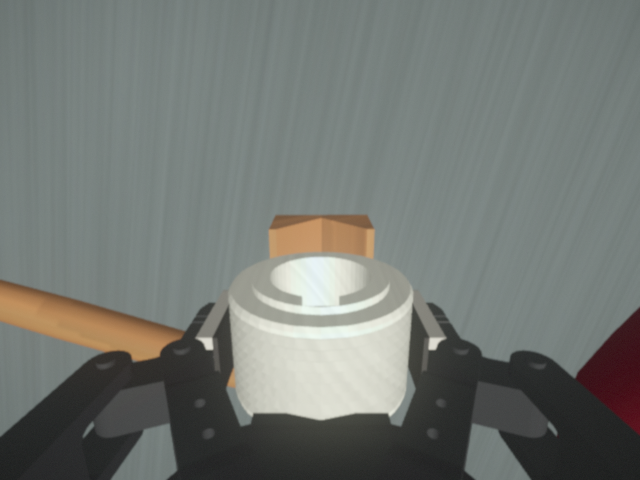

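The pulley is held square, with the keyway up at (321,300). The bore edge (v≈293) matches the prediction. Now the insertion.

```bash
cat > geo2.py <<'E'
from geo import *
REF=.0517; AX=P0+ex*KL; HOME=.0038
def pp(phi,al,de=0,dn=0):
    n=np.cos(phi)*np.array([0,0,1])+np.sin(phi)*ex; t=np.cos(phi)*ex-np.sin(phi)*np.array([0,0,1])
    return AX+d*al+t*de+n*(REF+dn),Q(yaw,R.from_rotvec(phi*d))
def prel(phi):
    n=np.cos(phi)*np.array([0,0,1])+np.sin(phi)*ex; t=np.cos(phi)*ex-np.sin(phi)*np.array([0,0,1])
    q=np.array(st()['tcp_pos'])-AX; return 1e3*np.array([q@t,q@d-HOME,q@n-REF])
def fl(phi,f0):
    n=np.cos(phi)*np.array([0,0,1])+np.sin(phi)*ex; t=np.cos(phi)*ex-np.sin(phi)*np.array([0,0,1])
    f=np.array(st()['force'])-f0; return np.array([f@t,f@d,f@n])
E
python3 - <<'E'
from geo2 import *
phi=.415
env.movel([.475,-.2696,.24],.15)
p,q=pp(phi,-.11,dn=.05); env.reach(p,q); env.movel(pp(phi,-.068)[0],.12); env.dwell(.2)
f0=np.array(st()['force']); np.save('f0.npy',f0); print(st()['time'],prel(phi),f0,st()['opening'])
hit=env.movel(pp(phi,HOME+.001)[0],.02,stop_force=5); env.dwell(.1); print(hit,prel(phi),fl(phi,f0),st()['torque'],st()['opening'],st()['time'])
E
```

```text
21.7833 [  0.0667 -72.7557   0.78  ] [ 0.3262  0.0641 -2.0921] 0.06269856304867268
False [-0.0137  0.4786  0.0441] [-0.0952 -4.4614 -2.2485] [-0.5146 -0.9544  0.2313] 0.06260742252266405 25.675
```

```bash
python3 - <<'E'
from geo2 import *
phi=.415; f0=np.load('f0.npy')
hit=env.movel(pp(phi,HOME+.005)[0],.008,stop_force=6); env.dwell(.1); print(hit,prel(phi),fl(phi,f0),st()['opening'],st()['time'])
C=cal('wrist'); im,_=camera('wrist'); cv2.imwrite('pics/home.png',im)
E
```

```text
True [ 0.0063  0.5054 -0.7222] [-0.3511  0.6221  3.3804] 0.06283480401717594 26.1083
```

View pics/home.png

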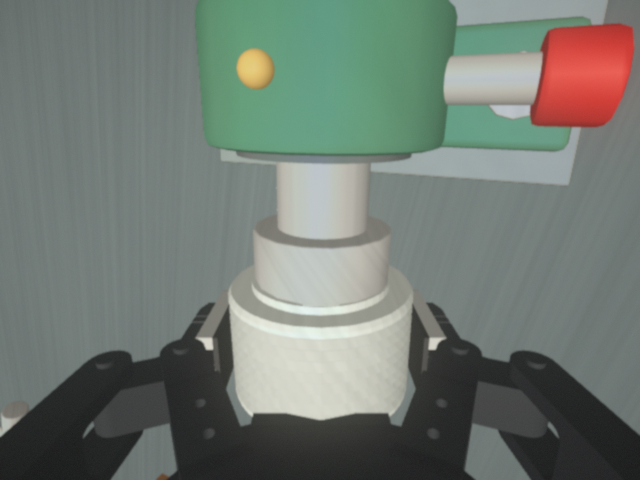

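```bash
python3 - <<'E'
from geo2 import *
phi=.415; f0=np.load('f0.npy')
a0=prel(phi)[1]
for k in range(3):
    hit=env.movel(pp(phi,HOME+prel(phi)[1]/1e3+.002)[0],.01,stop_force=9); print(hit,prel(phi),fl(phi,f0)); 
env.dwell(.1); print(prel(phi),fl(phi,f0),st()['time'])
E
```

```text
True [ 0.1234  0.7502 -0.7383] [-0.5354 -0.7503  4.0522]
True [ 0.1189  0.872  -0.7173] [-1.6843 -0.1565  4.7903]
True [ 0.0828  0.968  -0.69  ] [-1.8781 -0.1734  5.0862]
[ 0.1168  0.9624 -0.7194] [-1.777   1.3949  5.0609] 27.075
```

```bash
python3 - <<'E'
from geo2 import *
phi=.415; f0=np.load('f0.npy')
env.movel(pp(phi,HOME+prel(phi)[1]/1e3,dn=0)[0],.01); print(prel(phi),fl(phi,f0))
for i in range(2):
    hit=env.movel(pp(phi,HOME+.004)[0],.01,stop_force=14); print(hit,prel(phi),fl(phi,f0),st()['opening'])
C=cal('wrist'); im,dd,w,_=cloud('wrist'); np.savez('homew.npz',im=im,w=w,K=C[0],R=C[1],t=C[2]); print(st()['time'])
a=P0+d*.0258
# project measured shoulder circle (r 23) for comparison: nearest-gripper point
n=np.array([0,0,np.cos(phi)])+np.sin(phi)*ex
for s in (-.002,0,.002): print(s,proj(C,a+d*s+n*.023),proj(C,a+d*s+n*.032))
P=w.reshape(-1,3)-P0; al=P@d; rr=P-al[:,None]*d; r=np.linalg.norm(rr,axis=1)
for lo,hi in ((.0215,.0245),(.030,.0335)):
    k=(r>lo)&(r<hi)&(rr@n>.9*r)&(np.abs(al-.01)<.05); print(np.percentile(al[k],[0,2,10,50,90,98,100])-.0258)
c=w[250:345,320]-P0; print(np.c_[np.arange(250,345,4),1e3*((c@d)-.0258)[::4],1e3*np.linalg.norm(c-np.outer(c@d,d),axis=1)[::4]].round(1).tolist())
E
```

```text
[-0.0034  0.9535 -0.4553] [ 0.0697 -1.3682  0.188 ]
False [-0.1587  1.2783 -0.4055] [ 2.4642 -7.7413 -2.3638] 0.062412109845086494
False [-0.1481  1.2526 -0.3966] [ 2.0565 -7.6389 -2.2316] 0.06292691394794443
28.075
-0.002 [[323.5868 312.3161]] [[323.882  329.0043]]
0 [[323.5351 306.2606]] [[323.8276 322.536 ]]
0.002 [[323.4828 300.1373]] [[323.7726 315.9892]]
[-0.0029 -0.002   0.0001  0.0089  0.0172  0.0184  0.0189]
[-0.0341 -0.0323 -0.0294 -0.0156 -0.0034 -0.0019 -0.001 ]
[[250.0, 17.6, 23.1], [254.0, 17.0, 24.5], [258.0, 15.5, 23.8], [262.0, 14.5, 24.3], [266.0, 12.6, 22.6], [270.0, 11.7, 23.3], [274.0, 10.7, 24.0], [278.0, 9.5, 23.9], [282.0, 8.2, 23.9], [286.0, 6.8, 23.6], [290.0, 5.5, 23.6], [294.0, 4.9, 24.7], [298.0, 3.3, 24.2], [302.0, 1.6, 23.3], [306.0, 0.8, 24.3], [310.0, -0.8, 23.8], [314.0, -1.6, 24.7], [318.0, -2.5, 25.4], [322.0, -1.6, 29.1], [326.0, -2.4, 29.8], [330.0, -2.5, 31.7], [334.0, -3.1, 32.8], [338.0, -5.0, 31.7], [342.0, -7.4, 30.0]]
```

```bash
python3 - <<'E'
from h import *
a=np.load('homew.npz')['im'][200:350,220:420]; b=np.load('pgw.npz')['im'][200:350,220:420]
cv2.imwrite('pics/z.png',np.hstack([cv2.resize(x,(400,300),interpolation=2) for x in (a,b)]))
E
```

```text
(no output)
```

View pics/z.png

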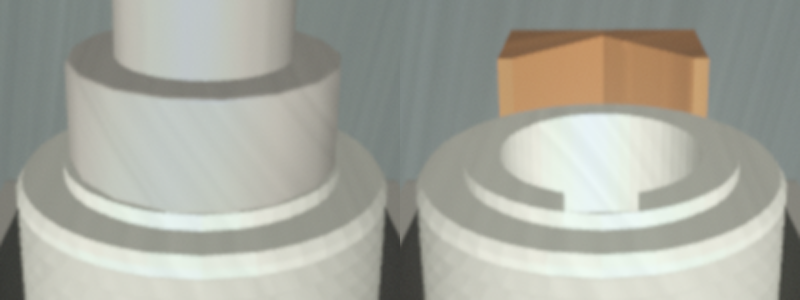

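The hub ring sits flush under the collar at zoom (200,212), so the pulley is home. I relax the push, let go and retreat.

```bash
python3 - <<'E'
from geo2 import *
phi=.415; f0=np.load('f0.npy')
env.movel(pp(phi,HOME+.0011,dn=-.0004)[0],.01); print(prel(phi),fl(phi,f0))
env.grip(.085,60); print(st()['opening'],prel(phi),st()['force'])
hit=env.movel(pp(phi,HOME+.0011,dn=.05)[0],.06,stop_force=6); print(hit,prel(phi),st()['force'])
env.movel(pp(phi,HOME-.03,dn=.14)[0],.15); env.dwell(.3)
C=cal('wrist'); im,dd,w,_=cloud('wrist'); np.savez('endw.npz',im=im,w=w); cv2.imwrite('pics/end.png',im); s=st(); print(s['time'])
n=np.array([0,0,np.cos(phi)])+np.sin(phi)*ex
P=w.reshape(-1,3)-P0; al=P@d-.0258; rr=P-(P@d)[:,None]*d; r=np.linalg.norm(rr,axis=1)
for lo,hi in ((.0215,.0245),(.030,.0335)):
    k=(r>lo)&(r<hi)&(rr@n>.9*r)&(np.abs(al+.015)<.05); print(1e3*np.percentile(al[k],[0,2,10,50,90,98,100]))
E
```

```text
[-0.05    1.0371 -0.5007] [ 1.4162 -2.479  -0.1053]
0.0850141034581623 [-0.0168  1.5644 -0.3096] [-0.8652  0.464  -0.6305]
False [-0.14    1.1964 49.5214] [0.0336 0.4819 0.2237]
31.0
[-44.0143  -2.2667  -0.3114   8.3036  16.5583  18.2664  18.346 ]
[-41.329  -40.3907 -37.7032 -20.7812  -5.1587  -2.9713  -2.1365]
```

```bash
python3 -c "
from h import *
print(job.job_done())"
```

```text
the job is handed in; nothing more can be done
None
```

The key is on the slot floor and the pulley is home against the shoulder (centre measured about 21.7 mm from it). I let go, backed the arm clear and handed the job in at about 31 s; the verdict was not shown.

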